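Dry-fit a small H-frame on the set-out plate

ROBOT

A 6-joint arm with a two-finger parallel gripper is mounted at the origin on the work surface; the furniture and walls round the work are solid. World frame = base frame: x ahead of the robot, y to its left, z up, the work surface at z = 0. Lengths are in m, angles in degrees, forces in N, time in s.
With the tool pointing down it reaches from about 0.35 to 0.975 m from the base axis. Payload 4.9 kg.
Tool frame: the origin (TCP) lies midway between the tips of the shut fingers; the grasp point (between the pads) lies 19 mm behind it; z points along the fingers, y is the line along which they close (so a half turn about z gives the same grasp; the last joint's range is limited). The gripper opens to 85 mm and grips with 20 to 120 N. Pads are 22 mm wide; open, the fingers measure 114 mm over their backs; the gripper's body (76 mm by 85 mm) begins 54 mm behind the grasp point. The pads swing forward as they close: fully open they stand 13 mm farther back than shut.
Start: joints at [-75.459, 3.019, 92.412, -0, 84.569, -6.818], TCP at [0.228, -0.582, 0.204] pointing down, gripper open.
Joint ranges: [-172.51, 172.51], [-57.92, 126.97], [3.15, 148.05], [-58.71, 238.71], [5.1, 150.11], [-179.66, 179.66]. Speed limits (degrees/s): [147.25, 147.25, 180, 180, 180, 180].

INTERFACE

Orientations are given as [roll, pitch, yaw] about the fixed x, y, z axes, in that order (R = Rz(yaw) Ry(pitch) Rx(roll)).
In Python, from plant import robot, imaging gives the robot as it stands.
- The arm moves only by the tool servo_tool, never from a script. Its argument "deltas" is a list of rows, each a list of 2 entries, a list of its own where there are three numbers: the shift along the tool's x, y, z in mm, then the turn about the tool's z in rad. A call has exactly 5 rows; each row shifts and turns the commanded pose from where the row before left it, along the tool's axes as they then stand; what a row does not reach is not made up. A row lasts 1/10 s, in which the tool goes at most 50 mm and 8.59 degrees, less where a joint would pass 70% of its speed; a pose out of reach is approached as far as the arm can. A call is refused whole if a number of a shift passes 50 or a number of a turn 0.15, either way. A call with a gripper value outside its range is refused whole. "grip" is the closure, from 0 (fully open) to 1 (shut), set as the call begins (left out, the last holds). The fingers move at their own pace and stop on an object; the grip force is fixed at half the most. Time passes only in rows, so rows that do not move let the fingers close, or fill a call up. It gives the time, the measured TCP pose, the force, the opening and the grip force at its end, in the units of the state.
- robot.get_obs(): the state, without advancing time (a new reading comes with each control period).
- imaging.capture(name): name is "side" or "top" or "wrist"; returns a dict with "image" (384x512x3 uint8, blue, green, red), "range_z" (384x512 float32, m along the optical axis (not along the pixel's ray), 0 where there is no reading), "vfov" (degrees; the focal length in pixels is half the picture's height over the tangent of half this angle, whatever the lens; pixels are square), "cx", "cy" (the principal point, pixels), "R" (3x3) and "t" (3): a world point X has camera coordinates R X + t. Camera axes: x right, y down, z forward; pixel columns grow to the right and rows downward; lengths in m; the calibration is good to about 2 mm. A picture is of the moment at which its call begins.
- robot.sign_off(): hands the job in; it is judged then, once.
The state is a dict: "clock": time; "joints": joint angles; "qvel": joint speeds; "effort": joint torques, N m; "position": TCP position; "eef_rot": TCP orientation; "force": force on the tool from outside, world axes, zero at the start; "ft_torque": the same for the moment, N m; "gripper_width": opening from 0.0 (shut) to 1.0 (fully open); "grip_force": force on a finger pad.
Only numpy, scipy, OpenCV 4.12 (cv2) and the standard library are available. Lean on these libraries where they do the work, as an engineer would, in place of code of your own. Each camera call takes 0.05 s, during which the arm holds its last target. There are 200 camera calls.

TASK

Dry-fit the small frame on the grey steel set-out plate, ready for tacking: lay the long rusty rail lengthwise and centred on the blue pad and the short pale rail lengthwise and centred on the yellow pad, and lay the small rung tube down flat on the plate midway between them, crosswise from rail to rail. Then bridge the two rails with the flat strap, lying on top of both, directly over the rung and in line with it, and set the big pale nut flat on the middle of the strap. Everything stays the way up it lies now; leave the small rusty nut where it is.

Things in the scene. Friction and masses are not known exactly. Their poses are not given: they have to be found in the camera images.
- plate: grey steel set-out plate fixed to the worktop, 212 (x) x 150 (y) x 6 mm, scribed with two centre lines; origin at the centre of its underside on the worktop (its top is 6 mm higher). The two pads lie on it at x = -78 and x = +78 mm, either way round, so that the rails stand about 116 mm apart and the rung has some 13 mm to spare at each end; the rails are to lie along its y, the rung and strap along its x
- pad_blue: blue painted steel pad fixed on the plate, 48 (x) x 130 (y, its length) x 4 mm; origin at the centre of its underside, which is the plate's top: the pad's top is 10 mm above the worktop
- pad_yellow: yellow painted steel pad fixed on the plate, same size, height, origin and axes as the blue one
- rail_long: long rail: rusty brown square tube offcut 40 (x) x 150 (y, its length) x 40 mm high, loose, about 0.37 kg; origin at the centre of its underside, z up; grasp across its x
- rail_short: short rail: pale grey square tube offcut 40 (x) x 110 (y, its length) x 40 mm high, loose, about 0.28 kg; origin at the centre of its underside, z up; grasp across its x
- rung: rung: small rusty square tube offcut 25 (x) x 90 (y, its length) x 25 mm high, loose, about 0.14 kg; origin at the centre of its underside, z up; grasp across its x
- strap: strap: rusty flat bar 30 (x) x 190 (y, its length) x 6 mm high, loose, about 0.3 kg; origin at the centre of its underside, z up; grasp across its x
- nut_big: big pale hexagon nut, 42 mm over the corners (x), 36 mm over the flats (y), 18 mm high, lying flat, loose, about 0.08 kg; origin at the centre of its underside, z up; a pair of flats faces its +y and -y
- nut_small: small rusty brown hexagon nut, 35 x 30 x 16 mm, loose bystander, not part of the frame; origin at the centre of its underside
Not all that is in view belongs to the job. There is more than one size of the rung; the job needs the larger.

How it is judged (in metres and radians):
At the end, for the whole second after the job is handed in: Long rail on the blue pad, short rail on the yellow (13 mm of its centre), rung on the plate (13 mm of its centre), strap on both rails (14 mm of the rung's centre), all aligned to 0.14 rad; big nut on the strap (12 mm of its centre); all flat, heights to 4 mm, at rest (horizontal distance between rail_long and pad_blue below 0.013 m and angle between the y axis of rail_long and the y axis of pad_blue, either way round below 0.14 rad and angle between each of rail_long, rail_short, rung, strap, nut_big's own z axis and vertical below 0.08 rad and z of rail_long in the frame of pad_blue between 0 and 0.008 m and horizontal distance between rail_short and pad_yellow below 0.013 m and angle between the y axis of rail_short and the y axis of pad_yellow, either way round below 0.14 rad and z of rail_short in the frame of pad_yellow between 0 and 0.008 m and horizontal distance between rung and plate below 0.013 m and angle between the y axis of rung and the x axis of plate, either way round below 0.14 rad and z of rung in the frame of plate between 0.002 and 0.01 m and horizontal distance between strap and rung below 0.014 m and angle between the y axis of strap and the y axis of rung, either way round below 0.14 rad and z of strap in the frame of plate between 0.046 and 0.054 m and horizontal distance between nut_big and strap below 0.012 m and z of nut_big in the frame of plate between 0.052 and 0.06 m and linear speed of each of rail_long, rail_short, rung, strap, nut_big below 0.02 m/s); the robot touches nothing.
It fails at once if the small rusty nut is moved (over 20 mm) (distance of nut_small from where it was at the start of the episode above 0.02 m).
It also fails if it takes over 120 s, if anything falls off the work surface, if the arm or the gripper's body presses on something with over 40 N, if the wrist force passes 120 N, or if a joint passes its speed limit or range.

## Working session

There is one attempt and no reset: what is moved stays moved. The work goes in short steps, Python scripts to look and compute and a tool call to move; the robot and the scene stay as the last step left them, time stands still between calls to the robot, and variables do not carry over. Pictures are saved under pics/ and viewed, at most 14 in all, crops included, and the job is handed in when it is done.

Besides the shell and the picture viewer there is one more tool, called after "Request:" as name(argument=value, ...) on one line, values as JSON. servo_tool: Moves the arm, as the interface text tells. Its arguments: {"type":"object","properties":{"deltas":{"type":"array"},"grip":{"type":"number"}},"required":["deltas"]}

```bash
mkdir -p pics
cat > h.py <<'E'
import numpy as np,cv2
from plant import robot,imaging
def cap(n,f=None):
    c=imaging.capture(n)
    if f: cv2.imwrite('pics/'+f,c['image'])
    np.savez('/tmp/'+n+'.npz',**c); return c
def cloud(c):
    h,w=c['range_z'].shape; f=h/2/np.tan(np.radians(c['vfov'])/2)
    u,v=np.meshgrid(np.arange(w),np.arange(h)); z=c['range_z']
    P=np.stack([(u-c['cx'])/f*z,(v-c['cy'])/f*z,z],-1)
    return (P-c['t'])@c['R']
E
python3 - <<'E'
from h import *
for n in('top','side'):
    c=cap(n,n+'0.png'); print(n,c['vfov'],c['R'].round(2).tolist(),c['t'])
print(robot.get_obs())
E
```

```text
top 48.276406760068255 [[0.01, -1.0, -0.01], [-1.0, -0.01, -0.08], [0.08, 0.01, -1.0]] [-0.00154756  0.62267138  0.88774329]
side 54.60397575502095 [[-0.14, 0.99, 0.02], [0.79, 0.12, -0.61], [-0.6, -0.07, -0.79]] [ 0.06211564 -0.45157432  1.29356655]
{'clock': 0.1, 'joints': array([-7.54602283e+01,  3.05479657e+00,  9.24861979e+01,  1.41431204e-04,
        8.45695643e+01, -6.81711218e+00]), 'qvel': array([ 0.05681987, -0.13929642, -0.07813076, -0.02189186, -0.03826061,
        0.01384166]), 'effort': array([ 3.97815602e-04, -3.94908679e+01, -3.71360779e+01, -1.34661018e-04,
        3.94651172e-03,  2.19074968e-05]), 'position': array([ 0.22746165, -0.58145776,  0.20265116]), 'eef_rot': array([-1.79890240e+02, -1.32631423e-02,  2.13568576e+01]), 'force': array([-0.27526482,  0.10590755, -0.76663299]), 'ft_torque': array([ 0.03486185, -0.02078355, -0.00255648]), 'grip_force': 0.0, 'gripper_width': 1.0006813096540828}
```

View pics/top0.png

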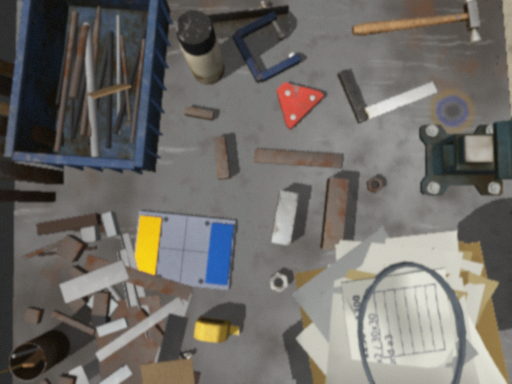

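View pics/side0.png

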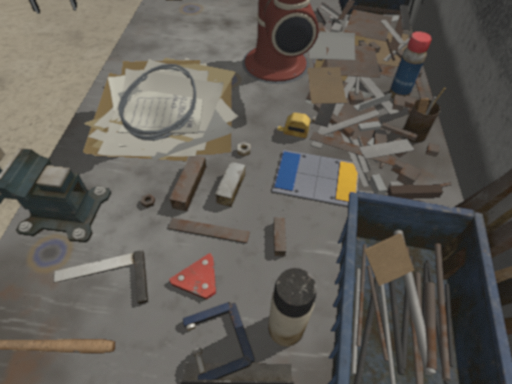

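The top view shows the plate at about (186,249) with yellow left and blue right. The long rail is at (336,213), short rail (285,218), strap (298,157) and rung (222,157), with the smaller rung decoy at (199,112). The big nut is at (280,281) and the small nut at (376,183).

```bash
cat >> h.py <<'E'
def seg(c,W,cu,cv,r,zlo,zhi):
    "component of pixels with height in band nearest (cu,cv) -> centre, size, angle of long axis (deg, world)"
    m=((W[...,2]>zlo)&(W[...,2]<zhi)&(c['range_z']>0)).astype(np.uint8)
    k=np.zeros_like(m); k[max(0,cv-r):cv+r,max(0,cu-r):cu+r]=1; m&=k
    n,l,s,_=cv2.connectedComponentsWithStats(m,connectivity=4)
    if n<2: return None
    i=1+np.argmax(s[1:,4]); p=W[l==i]
    (x,y),(a,b),t=cv2.minAreaRect((p[:,:2]*1000).astype(np.float32))
    if a<b: a,b,t=b,a,t+90
    return dict(n=len(p),c=(round(x,1),round(y,1)),mean=(p.mean(0)*1000).round(1).tolist(),size=(round(a,1),round(b,1)),ang=round((t+90)%180-90,1))
E
python3 - <<'E'
from h import *
c=cap('top');W=cloud(c)
for n,a in dict(long=(336,213,48,.03,.05),short=(285,218,38,.03,.05),strap=(298,157,52,.0035,.012),rung=(222,157,30,.018,.03),big=(280,281,18,.012,.025),small=(376,183,14,.01,.025),plate=(186,249,62,.003,.009),yel=(148,245,42,.008,.014),blu=(220,254,42,.008,.014)).items(): print(n,seg(c,W,*a))
for u,v in((250,200),(260,250),(300,130),(380,220),(186,260),(148,250),(220,254)): print(u,v,(W[v,u]*1000).round(1))
E
```

```text
long {'n': 1411, 'c': (570.6, -155.7), 'mean': [580.5, -155.5, 40.2], 'size': (168.7, 41.1), 'ang': -5.6}
short {'n': 1022, 'c': (570.4, -51.0), 'mean': [570.2, -50.9, 40.2], 'size': (109.6, 40.0), 'ang': -9.2}
strap {'n': 1140, 'c': (701.6, -80.2), 'mean': [701.1, -80.7, 6.5], 'size': (190.0, 31.2), 'ang': 86.8}
rung {'n': 491, 'c': (698.9, 85.7), 'mean': [698.8, 85.4, 25.2], 'size': (89.9, 25.2), 'ang': 7.9}
big {'n': 190, 'c': (435.9, -40.3), 'mean': [436.0, -40.4, 18.0], 'size': (39.0, 35.9), 'ang': 69.7}
small {'n': 139, 'c': (644.5, -244.6), 'mean': [644.1, -244.3, 15.6], 'size': (32.4, 29.7), 'ang': 10.2}
plate {'n': 3692, 'c': (500.5, 164.8), 'mean': [503.6, 159.5, 6.2], 'size': (213.0, 151.2), 'ang': 84.6}
yel {'n': 1119, 'c': (511.9, 241.9), 'mean': [512.6, 240.6, 10.3], 'size': (125.0, 52.0), 'ang': -5.5}
blu {'n': 1244, 'c': (492.0, 87.6), 'mean': [492.3, 87.3, 10.4], 'size': (134.2, 52.8), 'ang': -4.3}
250 200 [609.   22.5   1.8]
260 250 [501.1  -0.6  -2.4]
300 130 [ 7.65e+02 -8.56e+01 -2.00e-01]
380 220 [ 569.2 -260.3   -3.3]
186 260 [478.2 157.8   7.3]
148 250 [498.5 239.7   9.3]
220 254 [492.2  84.6  11.7]
```

Run:
```python
from h import *
c=dict(np.load('/tmp/top.npz'));W=cloud(c)
print(seg(c,W,336,213,48,.037,.043), seg(c,W,338,205,30,.034,.046))
h=cv2.cvtColor(c['image'],cv2.COLOR_BGR2HSV)
for n,lo,hi in(('y',18,32),('b',100,125)):
    m=((h[...,0]>=lo)&(h[...,0]<=hi)&(h[...,1]>130)).astype(np.uint8); m[:, :130]=0;m[:205]=0;m[292:]=0;m[:,240:]=0
    l=cv2.connectedComponentsWithStats(m); i=1+np.argmax(l[2][1:,4]); p=W[l[1]==i]
    r=cv2.minAreaRect((p[:,:2]*1000).astype(np.float32)); print(n,len(p),r,np.median(p,0))
p=W[170:250,315:355]; 
for v in range(170,258,6): 
    q=W[v,310:358]; s=q[q[:,2]>.03]; print(v,(s.min(0)*1000).round() if len(s) else '',(s.max(0)*1000).round() if len(s) else '')
```

```text
{'n': 1271, 'c': (580.0, -156.3), 'mean': [582.9, -155.9, 40.1], 'size': (149.7, 40.4), 'ang': -5.7} {'n': 1113, 'c': (595.4, -157.9), 'mean': [595.8, -157.5, 40.1], 'size': (118.9, 40.4), 'ang': -5.7}
y 1229 ((502.3913879394531, 132.48419189453125), (269.8848876953125, 122.94966888427734), 85.784423828125) [0.51318927 0.24040969 0.01008239]
b 1317 ((492.9819641113281, 54.68880081176758), (111.01969146728516, 132.25601196289062), 84.77531433105469) [0.49254776 0.08666312 0.01015507]
170  
176  
182 [ 646. -182.   36.] [ 647. -143.   42.]
188 [ 634. -181.   34.] [ 634. -142.   43.]
194 [ 621. -180.   35.] [ 622. -141.   42.]
200 [ 609. -178.   38.] [ 609. -139.   43.]
206 [ 596. -176.   32.] [ 597. -138.   44.]
212 [ 554. -176.   37.] [584.  -7. 932.]
218 [ 571. -174.   35.] [ 572. -136.   43.]
224 [ 559. -174.   38.] [ 559. -135.   43.]
230 [ 546. -172.   38.] [ 547. -133.   42.]
236 [ 534. -173.   31.] [ 534. -132.   42.]
242 [ 522. -198.   37.] [ 523. -131.   61.]
248 [ 509. -198.   31.] [ 511. -130.   57.]
254 [ 498. -198.   47.] [ 499. -156.   57.]
```

Request:
servo_tool(deltas=[[[0,0,0],0],[[0,0,0],0],[[0,0,0],0],[[0,0,0],0],[[0,0,0],0]], grip=0.3)

```text
clock: 0.65
position: [0.2276, -0.5821, 0.2038]
eef_rot: [180.0, 0.0, 21.4]
force: [0.2, -0.4, -0.1]
gripper_width: 0.696
grip_force: 0.0
```

Run:
```python
from h import *
c=dict(np.load('/tmp/top.npz'))
cv2.imwrite('pics/plate.png',cv2.resize(c['image'][200:300,125:250],None,fx=6,fy=6,interpolation=cv2.INTER_CUBIC))
```

```text
(no output)
```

View pics/plate.png

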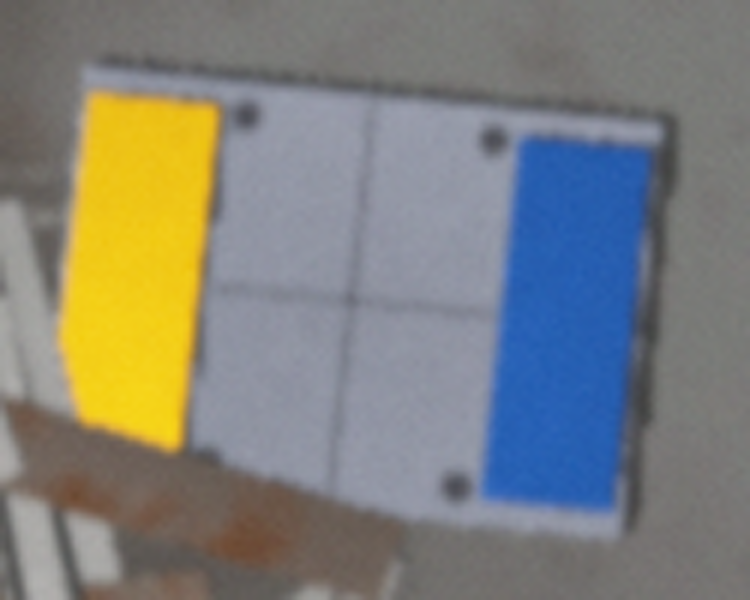

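The crop shows the scribed cross at crop (350,299), so full-image (183.3,249.8). Blue's corners are (521,136), (653,150), (616,510), (485,498). A rusty piece covers the yellow pad's lower end, so I'll check how high it stands.

Run:
```python
from h import *
c=dict(np.load('/tmp/top.npz'))
f=192/np.tan(np.radians(c['vfov'])/2)
def px(u,v,z):
    u=125+u/6;v=200+v/6  # crop->full
    d=np.array([(u-c['cx'])/f,(v-c['cy'])/f,1])@c['R']; o=-c['t']@c['R']
    return ((o+d*(z-o[2])/d[2])*1000).round(1)
print('cross',px(350,299,.006)); b=[px(*q,.01) for q in((521,136),(653,150),(616,510),(485,498))]; print('blue',np.mean(b,0),b)
print('ytop',px(88,92,.01),px(222,105,.01))
print('hline',px(220,288,.006),px(490,312,.006),'vline',px(372,90,.006),px(335,490,.006))
W=cloud(c)
for v in range(258,300,4): print(v,(W[v,126:190:5,2]*1000).round().astype(int), (W[v,126:190:30,:2]*1000).round().astype(int).tolist())
```

```text
cross [499.7 164.3   6. ]
blue [492.625  85.2    10.   ] [array([558.7, 103.6,  10. ]), array([554.3,  56.2,  10. ]), array([427. ,  67.2,  10. ]), array([430.5, 113.8,  10. ])]
ytop [572.6 259.9  10. ] [568.5 211.4  10. ]
hline [503.  211.2   6. ] [495.7 113.9   6. ] vline [574.6 158.3   6. ] [432.  167.9   6. ]
258 [45 26  9 11  9 11 13  4  3  7  8  5  3] [[484, 275], [482, 221], [482, 159]]
262 [47 28  9  8 11 11 10  3  7  4  3  8  5] [[476, 274], [473, 222], [474, 158]]
266 [46 29 31 10 11  7  6 10  7  4  8  8  6] [[467, 274], [464, 222], [465, 158]]
270 [70 72 71 10  9  8 10  6  6  6  7 10  5] [[462, 266], [456, 221], [457, 158]]
274 [74 73 74 70 75 68  8  6  7  7  9  5  7] [[454, 265], [448, 221], [448, 157]]
278 [74 72 73 70 70 69 71 73  4  8  6  3  4] [[447, 264], [447, 206], [440, 157]]
282 [ 70 932  73  75  71  72  76  72  68  72  70   5   7] [[438, 265], [440, 204], [432, 157]]
286 [48 44 30 73 72 72 73 73 71 70 75 71 71] [[427, 272], [432, 205], [432, 145]]
290 [51 45 29 29 -1 -3 70 71 69 71 71 72 69] [[420, 271], [423, 205], [424, 145]]
294 [ 54  46  37  30   2  -2  -1   0  72  71 932  69  70] [[412, 270], [404, 222], [416, 145]]
298 [59 41 40 31 30 29 30 -2 -2  1 66 71 74] [[405, 268], [401, 214], [409, 144]]
```

Run:
```python
from h import *
c=cap('side');W=cloud(c)
cv2.imwrite('pics/sidecrop.png',cv2.resize(c['image'][90:215,260:460],None,fx=4,fy=4,interpolation=cv2.INTER_CUBIC))
x0,y0=500,164.5;R=W*1000
m=(R[...,0]>425)&(R[...,0]<475)&(R[...,1]>130)&(R[...,1]<275)&(R[...,2]>15)
v,u=np.nonzero(m);print(len(u))
for z in range(15,80,8):
    s=R[m&(R[...,2]>=z)&(R[...,2]<z+8)]
    if len(s):print(z,len(s),s.min(0).round(),s.max(0).round())
```

```text
520
23 87 [425. 248.  26.] [474. 275.  31.]
31 18 [430. 263.  31.] [472. 274.  38.]
39 30 [444. 265.  42.] [474. 274.  47.]
47 1 [451. 274.  48.] [451. 274.  48.]
63 150 [426. 138.  64.] [468. 268.  71.]
71 234 [426. 135.  71.] [472. 275.  77.]
```

View pics/sidecrop.png

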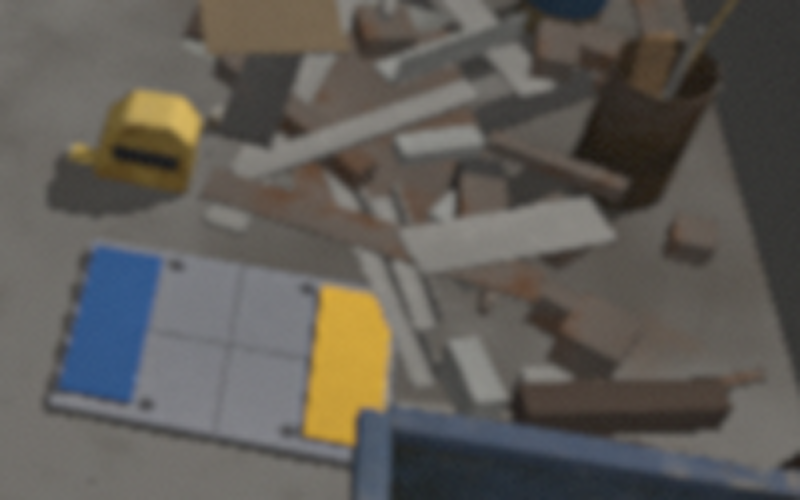

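The rusty bar is a thin scrap overhanging at z≈70 mm over the plate's lower-left corner. The short rail therefore has to come down about 20 mm toward +x and then slide under it.

```bash
cat >> h.py <<'E'
def plan(*wps,start=None):
    "waypoints (x,y,z mm,yaw deg) -> groups of 5 rows"
    o=robot.get_obs(); p=np.array(start[:3],float) if start else o['position']*1000; yaw=start[3] if start else o['eef_rot'][2]
    rows=[]
    for w in wps:
        w=np.array(w,float); d=np.linalg.norm(w[:3]-p); t=abs(w[3]-yaw)/57.2958
        n=max(1,int(np.ceil(d/45)),int(np.ceil(t/.14)))
        n+=(-(len(rows)+n))%5
        for k in range(n):
            r=n-k; a=np.radians(yaw); X=np.array([np.cos(a),np.sin(a),0]);Y=np.array([X[1],-X[0],0])
            s=(w[:3]-p)/r; s=np.round([s@X,s@Y,-s[2]]); p=p+s[0]*X+s[1]*Y-[0,0,s[2]]
            q=round(-np.radians(w[3]-yaw)/r,2); yaw-=np.degrees(q)
            rows.append([[int(v) for v in s],q])
    for i in range(0,len(rows),5): print(rows[i:i+5])
    print('end',p.round(1),round(yaw,1))
E
python3 -c "
from h import *
plan((580,-156,130,-5.7),(580,-156,30,-5.7),(580,-156,10,-5.7))"
```

```text
[[[32, -18, 5], np.float64(0.03)], [[32, -19, 5], np.float64(0.03)], [[31, -20, 5], np.float64(0.03)], [[30, -21, 5], np.float64(0.03)], [[30, -22, 5], np.float64(0.03)]]
[[[29, -22, 5], np.float64(0.03)], [[29, -23, 5], np.float64(0.03)], [[28, -24, 5], np.float64(0.03)], [[27, -25, 5], np.float64(0.03)], [[26, -26, 5], np.float64(0.03)]]
[[[26, -27, 5], np.float64(0.03)], [[25, -27, 5], np.float64(0.04)], [[23, -28, 5], np.float64(0.03)], [[23, -29, 4], np.float64(0.04)], [[21, -30, 5], np.float64(0.03)]]
[[[0, 0, 20], np.float64(0.0)], [[0, 0, 20], np.float64(0.0)], [[0, 0, 20], np.float64(0.0)], [[0, 0, 20], np.float64(0.0)], [[0, 0, 20], np.float64(0.0)]]
[[[0, 0, 4], np.float64(0.0)], [[0, 0, 4], np.float64(0.0)], [[0, 0, 4], np.float64(0.0)], [[0, 0, 4], np.float64(0.0)], [[0, 0, 4], np.float64(0.0)]]
end [ 579.8 -156.2    9.8] -5.6
```

Request:
servo_tool(deltas=[[[32,-18,5],0.03],[[32,-19,5],0.03],[[31,-20,5],0.03],[[30,-21,5],0.03],[[30,-22,5],0.03]], grip=0.2)

```text
clock: 1.2
position: [0.3452, -0.438, 0.1788]
eef_rot: [180.0, -0.0, 12.7]
force: [0.3, -0.3, 0.3]
gripper_width: 0.799
grip_force: 0.0
```

Request:
servo_tool(deltas=[[[29,-22,5],0.03],[[29,-23,5],0.03],[[28,-24,5],0.03],[[27,-25,5],0.03],[[26,-26,5],0.03]])

```text
clock: 1.7
position: [0.4632, -0.2968, 0.1539]
eef_rot: [180.0, -0.0, 4.1]
force: [-0.3, -0.8, -0.3]
gripper_width: 0.797
grip_force: 0.0
```

Request:
servo_tool(deltas=[[[26,-27,5],0.03],[[25,-27,5],0.04],[[23,-28,5],0.03],[[23,-29,4],0.04],[[21,-30,5],0.03]])

```text
clock: 2.2
position: [0.5808, -0.1549, 0.1299]
eef_rot: [180.0, -0.0, -5.6]
force: [0.6, -1.1, 0.7]
gripper_width: 0.8
grip_force: 0.0
```

Request:
servo_tool(deltas=[[[0,0,0],0],[[0,0,0],0],[[0,0,0],0],[[0,0,0],0],[[0,0,0],0]])

```text
clock: 2.7
position: [0.5794, -0.1571, 0.1301]
eef_rot: [180.0, -0.0, -5.6]
force: [-1.3, 0.3, -0.4]
gripper_width: 0.8
grip_force: 0.0
```

Request:
servo_tool(deltas=[[[0,0,25],0],[[0,0,25],0],[[0,0,25],0],[[0,0,25],0],[[0,0,15],0]])

```text
clock: 3.2
position: [0.5783, -0.1563, 0.0127]
eef_rot: [-180.0, 0.1, -5.6]
force: [-0.1, -0.1, -0.4]
gripper_width: 0.797
grip_force: 0.0
```

Request:
servo_tool(deltas=[[[0,0,5],0],[[0,0,0],0],[[0,0,0],0],[[0,0,0],0],[[0,0,0],0]], grip=1)

```text
clock: 3.7
position: [0.5801, -0.1562, 0.0104]
eef_rot: [180.0, -0.1, -5.6]
force: [0.6, -0.6, -1.6]
gripper_width: 0.414
grip_force: 60.3
```

Request:
servo_tool(deltas=[[[0,0,0],0],[[0,0,0],0],[[0,0,0],0],[[0,0,0],0],[[0,0,0],0]])

```text
clock: 4.2
position: [0.5801, -0.1563, 0.0103]
eef_rot: [180.0, -0.0, -5.6]
force: [-0.1, 0.7, 0.8]
gripper_width: 0.413
grip_force: 61.9
```

```bash
python3 -c "
from h import *
plan((580,-156,120,-5.7),(493,86.6,120,-4.6),(493,86.6,34,-4.6),(493,86.6,21,-4.6))"|sed 's/np.float64//g'
```

```text
[[[0, 0, -22], (0.0)], [[0, 0, -22], (0.0)], [[0, 0, -22], (0.0)], [[0, 0, -22], (0.0)], [[0, 0, -22], (0.0)]]
[[[-11, -23, 0], (-0.0)], [[-11, -23, 0], (-0.0)], [[-11, -23, 0], (-0.0)], [[-11, -23, 0], (-0.0)], [[-11, -24, 0], (-0.0)]]
[[[-11, -23, 0], (-0.0)], [[-11, -24, 0], (-0.0)], [[-11, -23, 0], (-0.01)], [[-11, -24, 0], (-0.0)], [[-11, -23, 0], (-0.01)]]
[[[0, 0, 17], (0.0)], [[0, 0, 17], (0.0)], [[0, 0, 17], (0.0)], [[0, 0, 18], (0.0)], [[0, 0, 17], (0.0)]]
[[[0, 0, 3], (0.0)], [[0, 0, 3], (0.0)], [[0, 0, 2], (0.0)], [[0, 0, 3], (0.0)], [[0, 0, 2], (0.0)]]
end [492.8  86.1  21.3] -4.4
```

Request:
servo_tool(deltas=[[[0,0,-22],0],[[0,0,-22],0],[[0,0,-22],0],[[0,0,-22],0],[[0,0,-22],0]])

```text
clock: 4.7
position: [0.5792, -0.1559, 0.1197]
eef_rot: [-180.0, 0.1, -5.6]
force: [0.6, 0.1, -2.9]
gripper_width: 0.413
grip_force: 60.1
```

Request:
servo_tool(deltas=[[[-11,-23,0],0],[[-11,-23,0],0],[[-11,-23,0],0],[[-11,-23,0],0],[[-11,-24,0],0]])

```text
clock: 5.2
position: [0.5353, -0.0344, 0.119]
eef_rot: [-180.0, 0.1, -5.6]
force: [-0.4, 0.5, -3.3]
gripper_width: 0.413
grip_force: 60.2
```

Request:
servo_tool(deltas=[[[-11,-23,0],0],[[-11,-24,0],0],[[-11,-23,0],-0.01],[[-11,-24,0],0],[[-11,-23,0],-0.01]])

```text
clock: 5.7
position: [0.4914, 0.0872, 0.1191]
eef_rot: [-180.0, 0.1, -4.4]
force: [0.5, -0.0, -2.8]
gripper_width: 0.417
grip_force: 60.2
```

Request:
servo_tool(deltas=[[[0,0,17],0],[[0,0,17],0],[[0,0,17],0],[[0,0,17],0],[[0,0,17],0]])

```text
clock: 6.2
position: [0.4918, 0.0863, 0.0335]
eef_rot: [180.0, 0.1, -4.4]
force: [0.8, -0.9, -2.8]
gripper_width: 0.409
grip_force: 60.2
```

Request:
servo_tool(deltas=[[[0,0,3],0],[[0,0,3],0],[[0,0,3],0],[[0,0,3],0],[[0,0,2],0]])

```text
clock: 6.7
position: [0.4929, 0.0862, 0.0212]
eef_rot: [-180.0, -0.1, -4.4]
force: [-0.6, -0.2, -3.2]
gripper_width: 0.414
grip_force: 60.4
```

Request:
servo_tool(deltas=[[[0,0,1],0],[[0,0,0],0],[[0,0,0],0],[[0,0,0],0],[[0,0,0],0]], grip=0.2)

```text
clock: 7.2
position: [0.4927, 0.0863, 0.0202]
eef_rot: [-180.0, -0.0, -4.4]
force: [0.1, -0.2, 0.7]
gripper_width: 0.801
grip_force: 0.0
```

Request:
servo_tool(deltas=[[[0,0,-20],0],[[0,0,-20],0],[[0,0,-20],0],[[0,0,-20],0],[[0,0,-20],0]])

```text
clock: 7.7
position: [0.4924, 0.0862, 0.1207]
eef_rot: [-180.0, -0.0, -4.4]
force: [-0.7, 0.4, -0.2]
gripper_width: 0.8
grip_force: 0.0
```

```bash
sed -i 's/rows.append(.*/rows.append([[int(v) for v in s],float(q)])/' h.py; python3 -c "
from h import *
plan((570.4,-51,115,-9.2),(570.4,-51,25,-9.2),(570.4,-51,10,-9.2))
print()
plan((570,-51,125,-9.2),(530,242,125,-4.6),(530,242,46,-4.6),(530,242,26,-4.6),(510,242,23,-4.6),start=(570.4,-51,10,-9.2))"
```

```text
[[[18, 26, 1], 0.02], [[18, 26, 1], 0.02], [[19, 25, 1], 0.01], [[19, 25, 1], 0.02], [[19, 26, 2], 0.01]]
[[[0, 0, 18], 0.0], [[0, 0, 18], 0.0], [[0, 0, 18], 0.0], [[0, 0, 18], 0.0], [[0, 0, 18], 0.0]]
[[[0, 0, 3], 0.0], [[0, 0, 3], 0.0], [[0, 0, 3], 0.0], [[0, 0, 3], 0.0], [[0, 0, 3], 0.0]]
end [570.3 -51.5   9.7] -9.0

[[[0, 0, -23], -0.0], [[0, 0, -23], -0.0], [[0, 0, -23], -0.0], [[0, 0, -23], -0.0], [[0, 0, -23], -0.0]]
[[[-9, -28, 0], -0.01], [[-8, -28, 0], -0.01], [[-8, -29, 0], -0.01], [[-8, -29, 0], -0.01], [[-8, -29, 0], -0.01]]
[[[-7, -29, 0], -0.01], [[-7, -28, 0], -0.01], [[-7, -29, 0], -0.0], [[-6, -29, 0], -0.01], [[-6, -28, 0], -0.0]]
[[[0, 0, 16], -0.0], [[0, 0, 16], -0.0], [[0, 0, 16], -0.0], [[0, 0, 16], -0.0], [[0, 0, 15], -0.0]]
[[[0, 0, 4], -0.0], [[0, 0, 4], -0.0], [[0, 0, 4], -0.0], [[0, 0, 4], -0.0], [[0, 0, 4], -0.0]]
[[[-4, 0, 1], -0.0], [[-4, 0, 0], -0.0], [[-4, 0, 1], -0.0], [[-4, 1, 0], -0.0], [[-4, 0, 1], -0.0]]
end [510.5 242.4  23. ] -4.6
```

Request:
servo_tool(deltas=[[[18,26,1],0.02],[[18,26,1],0.02],[[19,25,1],0.01],[[19,25,1],0.02],[[19,26,2],0.01]])

```text
clock: 8.2
position: [0.5711, -0.0526, 0.114]
eef_rot: [-180.0, -0.0, -9.0]
force: [0.6, 0.7, 0.5]
gripper_width: 0.804
grip_force: 0.0
```

Request:
servo_tool(deltas=[[[0,0,18],0],[[0,0,18],0],[[0,0,18],0],[[0,0,18],0],[[0,0,18],0]])

```text
clock: 8.7
position: [0.5704, -0.0515, 0.0232]
eef_rot: [-180.0, -0.0, -9.0]
force: [-0.2, 0.6, -0.0]
gripper_width: 0.804
grip_force: 0.0
```

Request:
servo_tool(deltas=[[[0,0,3],0],[[0,0,3],0],[[0,0,3],0],[[0,0,3],0],[[0,0,3],0]])

```text
clock: 9.2
position: [0.571, -0.0516, 0.0095]
eef_rot: [180.0, -0.1, -9.0]
force: [-0.2, -0.0, 0.1]
gripper_width: 0.8
grip_force: 0.0
```

Request:
servo_tool(deltas=[[[0,0,0],0],[[0,0,0],0],[[0,0,0],0],[[0,0,0],0],[[0,0,0],0]], grip=1)

```text
clock: 9.7
position: [0.5707, -0.0513, 0.0096]
eef_rot: [-180.0, -0.0, -9.0]
force: [-1.7, 1.6, 5.9]
gripper_width: 0.429
grip_force: 59.9
```

Run:
```python
from h import *
for n in('top','side'):
    c=dict(np.load(f'/tmp/{n}.npz'));R=cloud(c)*1000; print(n)
    for x in range(440,600,10):
        m=(abs(R[...,0]-x)<5)&(R[...,1]>240)&(R[...,1]<330)&(R[...,2]>16)&(R[...,2]<120)
        s=R[m]; s=s[np.argsort(s[:,1])]
        print(x,[tuple(int(q) for q in r[1:]) for r in s[::max(1,len(s)//7)]][:9])
```

```text
top
440 [(240, 73), (252, 73), (265, 75), (282, 72), (294, 74), (305, 74), (317, 75), (329, 76)]
450 [(241, 72), (253, 71), (264, 74), (278, 75), (290, 74), (303, 78), (315, 75), (328, 77)]
460 [(241, 74), (255, 33), (264, 30), (274, 75), (287, 76), (300, 75), (314, 74), (327, 71)]
470 [(254, 69), (266, 30), (271, 28), (278, 45), (290, 77), (303, 74), (316, 70), (328, 71)]
480 [(261, 28), (271, 75), (275, 75), (281, 45), (294, 72), (310, 70), (320, 70), (328, 71)]
490 [(263, 28), (269, 29), (274, 28), (276, 27), (278, 46), (283, 45), (287, 52), (288, 60)]
500 [(265, 29), (270, 27), (273, 31), (276, 30), (278, 28), (281, 46), (283, 46), (288, 56)]
510 [(269, 33), (272, 28), (276, 31), (279, 28), (281, 27), (284, 39), (285, 29), (286, 43)]
520 [(273, 28), (276, 26), (279, 29), (281, 27), (285, 30), (286, 32), (288, 41), (290, 41)]
530 [(275, 30), (280, 28), (286, 28), (288, 47), (290, 40), (296, 66), (301, 74), (305, 73)]
540 [(287, 74), (289, 44), (290, 66), (293, 70), (297, 70), (301, 70), (305, 69), (308, 71)]
550 [(291, 64), (293, 71), (294, 57), (295, 69), (299, 75), (303, 71), (3
[... 1012 characters left out ...]
285, 33), (286, 30), (287, 36)]
520 [(273, 29), (276, 27), (280, 30), (284, 28), (286, 29), (288, 30), (289, 26), (290, 41)]
530 [(276, 29), (281, 28), (286, 27), (289, 42), (290, 28), (292, 69), (299, 70), (303, 72)]
540 [(288, 73), (291, 55), (292, 69), (293, 72), (296, 72), (301, 70), (305, 71), (312, 73)]
550 [(293, 64), (294, 59), (294, 47), (295, 54), (297, 73), (302, 72), (307, 72), (310, 70)]
560 [(295, 61), (297, 55), (298, 50), (299, 72), (302, 71), (306, 73), (311, 72), (316, 71)]
570 [(299, 56), (300, 66), (301, 54), (304, 70), (310, 73), (314, 72), (317, 70), (320, 69)]
580 [(302, 66), (304, 68), (305, 74), (306, 60), (308, 70), (309, 66), (311, 59), (312, 56), (314, 72)]
590 []
```

Pale scrap (top at z≈28) intrudes over the yellow pad's outer-lower corner. I'll regrasp the short rail 22 mm toward +x and place it within tolerance but shifted away from the scrap.

Request:
servo_tool(deltas=[[[0,0,0],0],[[0,0,0],0],[[0,0,0],0],[[11,0,0],0],[[11,0,0],0]], grip=0.3)

```text
clock: 10.2
position: [0.5929, -0.0551, 0.0088]
eef_rot: [180.0, -0.0, -9.0]
force: [0.5, 0.1, 0.9]
gripper_width: 0.7
grip_force: 0.0
```

Request:
servo_tool(deltas=[[[0,0,0],0],[[0,0,0],0],[[0,0,0],0],[[0,0,0],0],[[0,0,0],0]])

```text
clock: 10.7
position: [0.5918, -0.0548, 0.0087]
eef_rot: [180.0, 0.0, -9.0]
force: [-0.4, -0.3, 1.1]
gripper_width: 0.697
grip_force: 0.0
```

Request:
servo_tool(deltas=[[[0,0,0],0],[[0,0,0],0],[[0,0,0],0],[[0,0,0],0],[[0,0,0],0]], grip=1)

```text
clock: 11.2
position: [0.5921, -0.055, 0.0095]
eef_rot: [180.0, 0.0, -9.0]
force: [-2.5, 0.4, 5.8]
gripper_width: 0.427
grip_force: 60.4
```

Request:
servo_tool(deltas=[[[0,0,0],0],[[0,0,0],0],[[0,0,-4],0],[[0,0,-6],0],[[0,0,-10],0]])

```text
clock: 11.7
position: [0.5909, -0.0546, 0.0279]
eef_rot: [-180.0, 0.1, -9.0]
force: [0.1, -0.1, -2.2]
gripper_width: 0.424
grip_force: 61.0
```

Run:
```python
from h import *
c=cap('top');W=cloud(c)
print(seg(c,W,220,252,55,.045,.056)); print(robot.get_obs()['position'])
a=np.radians(-9); q=robot.get_obs()['position']*1000
plan((q[0],q[1],135,-9),(550,234.4,135,1),(550,234.4,46,1),(550,234.4,24,1),(534,234.2,22,1))
```

```text
{'n': 1452, 'c': (493.2, 86.3), 'mean': [492.9, 86.1, 50.1], 'size': (150.0, 40.4), 'ang': -4.3}
[ 0.59280958 -0.05500503  0.03058004]
[[[0, 0, -21], -0.0], [[0, 0, -21], -0.0], [[0, 0, -21], -0.0], [[0, 0, -21], -0.0], [[0, 0, -20], -0.0]]
[[[-9, -28, 0], -0.02], [[-8, -28, 0], -0.02], [[-8, -28, 0], -0.02], [[-7, -28, 0], -0.02], [[-6, -29, 0], -0.02]]
[[[-6, -29, 0], -0.01], [[-6, -29, 0], -0.02], [[-5, -29, 0], -0.01], [[-5, -29, 0], -0.02], [[-4, -28, 0], -0.01]]
[[[0, 0, 18], -0.0], [[0, 0, 18], -0.0], [[0, 0, 18], -0.0], [[0, 0, 17], -0.0], [[0, 0, 18], -0.0]]
[[[0, 0, 4], -0.0], [[0, 0, 4], -0.0], [[0, 0, 5], -0.0], [[0, 0, 4], -0.0], [[0, 0, 5], -0.0]]
[[[-3, 0, 0], -0.0], [[-3, 0, 0], -0.0], [[-3, 0, 1], -0.0], [[-3, 0, 0], -0.0], [[-4, 0, 1], -0.0]]
end [533.8 234.1  21.6] 0.7
```

Request:
servo_tool(deltas=[[[0,0,-21],0],[[0,0,-21],0],[[0,0,-21],0],[[0,0,-21],0],[[0,0,-21],0]])

```text
clock: 12.25
position: [0.5921, -0.0549, 0.1349]
eef_rot: [180.0, -0.0, -9.0]
force: [0.4, -0.2, -2.7]
gripper_width: 0.427
grip_force: 61.4
```

Request:
servo_tool(deltas=[[[-9,-28,0],-0.02],[[-8,-28,0],-0.02],[[-8,-28,0],-0.02],[[-7,-28,0],-0.02],[[-6,-29,0],-0.02]])

```text
clock: 12.75
position: [0.5706, 0.0907, 0.1341]
eef_rot: [-180.0, -0.0, -3.2]
force: [0.4, 0.3, -2.8]
gripper_width: 0.421
grip_force: 61.5
```

Request:
servo_tool(deltas=[[[-6,-29,0],-0.01],[[-6,-29,0],-0.02],[[-5,-29,0],-0.01],[[-5,-29,0],-0.02],[[-4,-28,0],-0.01]])

```text
clock: 13.25
position: [0.5488, 0.2357, 0.1341]
eef_rot: [-180.0, -0.0, 0.8]
force: [0.3, -0.3, -2.4]
gripper_width: 0.425
grip_force: 61.5
```

Request:
servo_tool(deltas=[[[0,0,0],0],[[0,0,20],0],[[0,0,20],0],[[0,0,20],0],[[0,0,20],0]])

```text
clock: 13.75
position: [0.5493, 0.2338, 0.0533]
eef_rot: [180.0, -0.0, 0.7]
force: [-0.3, 0.5, -3.1]
gripper_width: 0.425
grip_force: 61.6
```

Run:
```python
from h import *
c=cap('top','t1.png');W=cloud(c); o=robot.get_obs(); print(o['position'],o['eef_rot'],o['force'])
R=W*1000
m=(R[...,0]>470)&(R[...,0]<615)&(R[...,1]>205)&(R[...,1]<262)&(R[...,2]>76)&(R[...,2]<104)
k=m&(R[...,0]<520)
print(m.sum(), R[k].min(0),R[k].max(0),np.median(R[k],0))
```

```text
[0.54663231 0.23300953 0.04914709] [179.89357014   0.31868139   0.70330159] [-2.35992425 -0.84155431 -6.02804007]
554 [473.14186268 212.43039386  76.22546237] [518.77222661 241.20862232  86.55651668] [497.04692946 225.11809906  82.66095058]
```

View pics/t1.png

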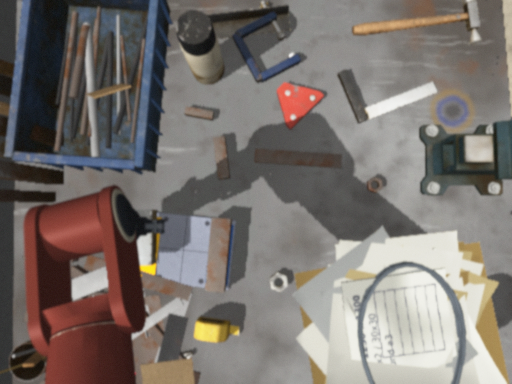

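The picture shows the long rail on the blue pad at (213,255). The arm hides the short rail, so I'm continuing the descent slowly and watching the force.

Request:
servo_tool(deltas=[[[0,0,6],0],[[0,0,6],0],[[0,0,6],0],[[0,0,6],0],[[0,0,6],0]])

```text
clock: 14.3
position: [0.5495, 0.2345, 0.0239]
eef_rot: [-180.0, -0.1, 0.7]
force: [0.2, 0.5, -2.5]
gripper_width: 0.422
grip_force: 61.7
```

Request:
servo_tool(deltas=[[[-3,0,0],0],[[-3,0,0],0],[[-3,0,1],0],[[-3,0,0],0],[[-4,0,1],0]])

```text
clock: 14.8
position: [0.5331, 0.2343, 0.0222]
eef_rot: [-180.0, -0.0, 0.7]
force: [-0.4, 0.2, -1.6]
gripper_width: 0.421
grip_force: 61.7
```

Request:
servo_tool(deltas=[[[0,0,0.5],0],[[0,0,0.5],0],[[0,0,0.5],0],[[0,0,0],0],[[0,0,0],0]])

```text
clock: 15.3
position: [0.5333, 0.2342, 0.0204]
eef_rot: [-180.0, -0.0, 0.7]
force: [-0.4, -0.3, -1.7]
gripper_width: 0.425
grip_force: 61.5
```

Request:
servo_tool(deltas=[[[0,0,0.5],0],[[0,0,0.5],0],[[0,0,0],0],[[0,0,0],0],[[0,0,0],0]])

```text
clock: 15.8
position: [0.5334, 0.2343, 0.0196]
eef_rot: [-180.0, -0.0, 0.7]
force: [0.9, 0.5, -1.1]
gripper_width: 0.423
grip_force: 61.8
```

Request:
servo_tool(deltas=[[[0,0,0],0],[[0,0,0],0],[[0,0,0],0],[[0,0,0],0],[[0,0,0],0]], grip=0.44)

```text
clock: 16.3
position: [0.5331, 0.2343, 0.0194]
eef_rot: [-180.0, -0.0, 0.7]
force: [0.3, -0.2, -0.1]
gripper_width: 0.561
grip_force: 0.0
```

Request:
servo_tool(deltas=[[[0,0,-20],0],[[0,0,-20],0],[[0,0,-20],0],[[0,0,-30],0],[[0,0,-30],0]])

```text
clock: 16.8
position: [0.5326, 0.2341, 0.1399]
eef_rot: [180.0, 0.1, 0.7]
force: [0.3, 0.8, 0.2]
gripper_width: 0.562
grip_force: 0.0
```

Run:
```python
from h import *
plan((698.9,85.6,110,7.9),(698.9,85.6,25,7.9),(698.9,85.6,4,7.9))
```

```text
[[[33, 30, 6], -0.03], [[32, 31, 6], -0.02], [[31, 32, 6], -0.03], [[30, 33, 6], -0.02], [[30, 33, 6], -0.03]]
[[[0, 0, 17], 0.0], [[0, 0, 17], 0.0], [[0, 0, 17], 0.0], [[0, 0, 17], 0.0], [[0, 0, 17], 0.0]]
[[[0, 0, 4], 0.0], [[0, 0, 4], 0.0], [[0, 0, 4], 0.0], [[0, 0, 4], 0.0], [[0, 0, 5], 0.0]]
end [698.7  85.4   3.9] 8.2
```

Request:
servo_tool(deltas=[[[33,30,6],-0.03],[[32,31,6],-0.02],[[31,32,6],-0.03],[[30,33,6],-0.02],[[30,33,6],-0.03]])

```text
clock: 17.3
position: [0.7003, 0.0842, 0.1091]
eef_rot: [-180.0, -0.0, 8.2]
force: [0.7, 0.1, -0.2]
gripper_width: 0.564
grip_force: 0.0
```

Request:
servo_tool(deltas=[[[0,0,17],0],[[0,0,17],0],[[0,0,17],0],[[0,0,17],0],[[0,0,17],0]])

```text
clock: 17.8
position: [0.6981, 0.0866, 0.0226]
eef_rot: [-180.0, 0.1, 8.3]
force: [0.2, 0.9, -0.1]
gripper_width: 0.56
grip_force: 0.0
```

Run:
```python
from h import *
o=robot.get_obs(); print(o['position'])
c=cap('top');W=cloud(c)
print(seg(c,W,150,245,50,.045,.055))
```

```text
[0.69805668 0.08659152 0.02258001]
{'n': 650, 'c': (512.5, 237.5), 'mean': [517.1, 240.6, 50.3], 'size': (107.8, 34.2), 'ang': -0.4}
```

Request:
servo_tool(deltas=[[[0,0,4],0],[[0,0,4],0],[[0,0,4],0],[[0,0,4],0],[[0,0,5],0]])

```text
clock: 18.35
position: [0.6998, 0.0855, 0.0038]
eef_rot: [180.0, -0.1, 8.2]
force: [0.6, 0.9, 0.2]
gripper_width: 0.557
grip_force: 0.0
```

Request:
servo_tool(deltas=[[[0,0,0],0],[[0,0,0],0],[[0,0,0],0],[[0,0,0],0],[[0,0,0],0]], grip=1)

```text
clock: 18.85
position: [0.6994, 0.0856, 0.0036]
eef_rot: [180.0, -0.0, 8.2]
force: [-1.0, 0.0, 0.7]
gripper_width: 0.002
grip_force: 0.0
```

The fingers shut on nothing, so I'm lifting and looking.

Request:
servo_tool(deltas=[[[0,0,0],0],[[0,0,-20],0],[[0,0,-30],0],[[0,0,-30],0],[[0,0,-30],0]], grip=0.4)

```text
clock: 19.35
position: [0.699, 0.0855, 0.1143]
eef_rot: [-180.0, 0.0, 8.2]
force: [0.8, -0.2, 0.0]
gripper_width: 0.598
grip_force: 0.0
```

Run:
```python
from h import *
a=cap('wrist')['image'];b=cap('side')['image']
cv2.imwrite('pics/w2.png',np.hstack([cv2.resize(a,(400,300)),cv2.resize(b,(400,300))]))
```

```text
(no output)
```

View pics/w2.png

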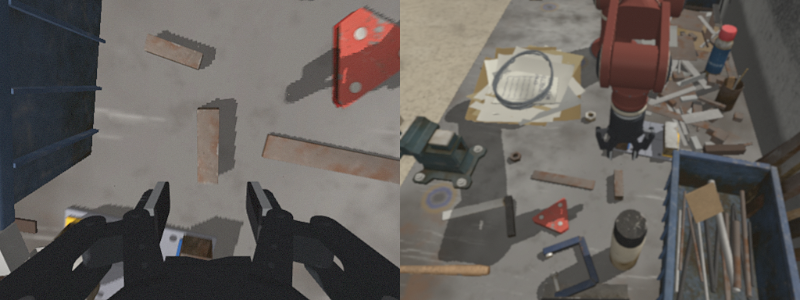

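Run:
```python
from h import *
for n,u,v in (('side',282,237),('wrist',266,190)):
    c=dict(np.load(f'/tmp/{n}.npz')) ;W=cloud(c); print(n,(W[v,u]*1000).round(), seg(c,W,u,v,60,.018,.032))
print((cloud(dict(np.load('/tmp/top.npz')))[150:165,222]*1000).round()[::5])
print(robot.get_obs()['position'],robot.get_obs()['joints'])
```

```text
side [708.  93.  24.] {'n': 383, 'c': (699.2, 87.0), 'mean': [700.6, 87.0, 24.8], 'size': (90.7, 25.1), 'ang': 7.8}
wrist [698.  86.  24.] {'n': 2586, 'c': (698.7, 86.6), 'mean': [701.0, 87.0, 25.5], 'size': (90.3, 25.0), 'ang': 7.7}
[[660.  53. 331.]
 [671.  63. 223.]
 [667.  66. 194.]]
[0.70287516 0.08563896 0.12012498] [9.30607845e-01 1.68613055e+01 8.49944256e+01 2.28296777e-03
 7.75348581e+01 8.27464689e+01]
```

The rung hasn't moved: (699,87), 7.8°. I'm retrying, with a look while the gripper is closed.

Request:
servo_tool(deltas=[[[0,-1,24],0],[[0,0,24],0],[[0,0,24],0],[[0,0,24],0],[[0,0,19],0]], grip=0.4)

```text
clock: 19.95
position: [0.6975, 0.0865, -0.0046]
eef_rot: [-180.0, 0.2, 8.2]
force: [-0.9, -0.0, -0.3]
gripper_width: 0.601
grip_force: 0.0
```

Request:
servo_tool(deltas=[[[0,0,1],0],[[0,0,0],0],[[0,0,0],0],[[0,0,0],0],[[0,0,0],0]], grip=0.8)

```text
clock: 20.45
position: [0.6998, 0.0866, -0.0014]
eef_rot: [180.0, -0.1, 8.2]
force: [0.2, -0.3, -1.8]
gripper_width: 0.238
grip_force: 58.8
```

Run:
```python
from h import *
a=cap('wrist')['image'];b=cap('side')['image']
cv2.imwrite('pics/w3.png',np.hstack([cv2.resize(a,(400,300)),cv2.resize(b[160:280,210:370],(400,300))]))
print(robot.get_obs())
```

```text
{'clock': 20.55, 'joints': array([1.01148111e+00, 2.40744754e+01, 8.84756958e+01, 9.00205860e-04,
       6.73901604e+01, 8.28258036e+01]), 'qvel': array([-8.16701529e-02,  2.17470720e-01,  2.53469096e-01, -1.55206243e-04,
       -1.14030082e-01, -5.37991785e-02]), 'effort': array([-4.50564883e-03, -5.14955842e+01, -3.33346903e+01,  2.57380661e-04,
       -6.85575069e-03, -2.21163828e-05]), 'position': array([ 0.69940861,  0.08656443, -0.00196493]), 'eef_rot': array([ 1.79993373e+02, -5.93050856e-02,  8.18533526e+00]), 'force': array([-0.4191078 , -1.0343672 , -0.72362826]), 'ft_torque': array([-0.01471167,  0.00780708,  0.03859102]), 'grip_force': 58.757414035499096, 'gripper_width': 0.2403122259405069}
```

View pics/w3.png

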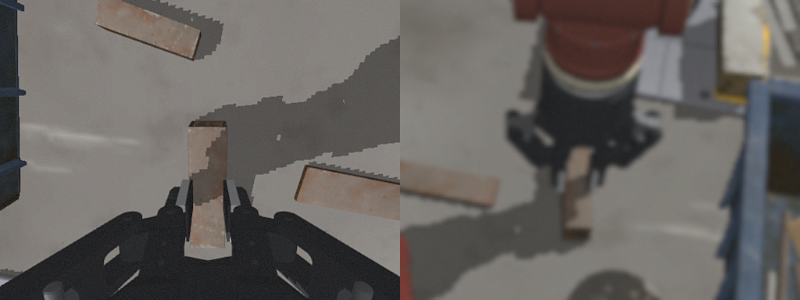

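The rung is gripped now (0.24, 59 N), seen held between the pads at about (208,185) in the left half.

Request:
servo_tool(deltas=[[[0,0,-10],0],[[0,0,-20],0],[[0,0,-25],0],[[0,0,-25],0],[[0,0,-25],0]], grip=1)

```text
clock: 21.05
position: [0.6991, 0.0866, 0.1043]
eef_rot: [180.0, -0.0, 8.2]
force: [0.0, 0.1, -2.0]
gripper_width: 0.239
grip_force: 58.9
```

Run:
```python
from h import *
for n,u,v in (('side',345,180),('top',150,245)):
    c=cap(n);W=cloud(c); R=W*1000
    m=(R[...,2]>46)&(R[...,2]<56)&(R[...,0]>440)&(R[...,0]<600)&(R[...,1]>195)&(R[...,1]<266)
    print(n,m.sum(),seg(c,np.where(m[...,None],W,0),u,v,60,.045,.056))
print(robot.get_obs()['position'],robot.get_obs()['gripper_width'])
plan((499.6,160.3,105,85.4),(499.6,160.3,20,85.4),(499.6,160.3,6,85.4))
```

```text
side 536 {'n': 536, 'c': (511.4, 235.4), 'mean': [514.3, 235.5, 49.8], 'size': (112.3, 40.8), 'ang': 0.5}
top 9 {'n': 9, 'c': (535.4, 251.5), 'mean': [536.5, 252.0, 50.8], 'size': (12.4, 2.5), 'ang': -0.4}
[0.70252348 0.08665125 0.10873676] 0.2384544015636622
[[[-19, -10, 0], -0.13], [[-18, -13, 0], -0.14], [[-16, -15, 0], -0.13], [[-13, -17, 1], -0.14], [[-11, -18, 0], -0.13]]
[[[-9, -20, 1], -0.14], [[-6, -21, 0], -0.13], [[-3, -21, 1], -0.14], [[0, -21, 0], -0.13], [[3, -22, 1], -0.14]]
[[[0, 0, 17], 0.0], [[0, 0, 17], 0.0], [[0, 0, 17], 0.0], [[0, 0, 17], 0.0], [[0, 0, 17], 0.0]]
[[[0, 0, 3], 0.0], [[0, 0, 3], 0.0], [[0, 0, 3], 0.0], [[0, 0, 2], 0.0], [[0, 0, 3], 0.0]]
end [499.1 160.2   5.7] 85.5
```

Request:
servo_tool(deltas=[[[-19,-10,0],-0.13],[[-18,-13,0],-0.14],[[-16,-15,0],-0.13],[[-13,-17,0],-0.14],[[-11,-18,0],-0.13]])

```text
clock: 21.65
position: [0.5958, 0.1238, 0.1009]
eef_rot: [-179.9, 0.1, 46.9]
force: [-0.2, 0.6, -0.5]
gripper_width: 0.237
grip_force: 58.8
```

Request:
servo_tool(deltas=[[[-9,-20,0],-0.14],[[-6,-21,0],-0.13],[[-3,-21,0],-0.14],[[0,-21,0],-0.13],[[3,-22,0],-0.14]])

```text
clock: 22.15
position: [0.4941, 0.1602, 0.1011]
eef_rot: [-179.9, 0.0, 85.8]
force: [0.0, 0.4, -1.3]
gripper_width: 0.241
grip_force: 58.8
```

Request:
servo_tool(deltas=[[[0,0,5],0],[[0,0,0],0],[[0,0,0],0],[[0,0,0],0],[[0,0,0],0]])

```text
clock: 22.65
position: [0.4962, 0.1599, 0.0974]
eef_rot: [180.0, 0.0, 85.5]
force: [0.4, -0.2, -1.8]
gripper_width: 0.239
grip_force: 58.9
```

Request:
servo_tool(deltas=[[[0,4,16],0],[[0,0,16],0],[[0,0,16],0],[[0,0,16],0],[[0,0,16],0]])

```text
clock: 23.15
position: [0.5002, 0.1596, 0.0168]
eef_rot: [180.0, -0.0, 85.5]
force: [0.1, 0.4, -1.5]
gripper_width: 0.239
grip_force: 58.9
```

Request:
servo_tool(deltas=[[[0,0,4],0],[[0,0,4],0],[[0,0,3],0],[[0,0,0.5],0],[[0,0,0],0]])

```text
clock: 23.65
position: [0.5001, 0.1599, 0.0064]
eef_rot: [179.9, -0.0, 85.5]
force: [-0.1, 1.3, -1.6]
gripper_width: 0.236
grip_force: 58.9
```

Request:
servo_tool(deltas=[[[0,0,0.5],0],[[0,0,0.5],0],[[0,0,0],0],[[0,0,0],0],[[0,0,0],0]])

```text
clock: 24.15
position: [0.4997, 0.1598, 0.0049]
eef_rot: [180.0, -0.0, 85.5]
force: [0.7, 0.4, -1.0]
gripper_width: 0.244
grip_force: 58.9
```

Request:
servo_tool(deltas=[[[0,0,0.5],0],[[0,0,0],0],[[0,0,0],0],[[0,0,0],0],[[0,0,0],0]], grip=0.5)

```text
clock: 24.65
position: [0.4997, 0.1598, 0.0044]
eef_rot: [180.0, -0.0, 85.5]
force: [0.7, -0.9, -0.2]
gripper_width: 0.496
grip_force: 0.0
```

Request:
servo_tool(deltas=[[[0,0,-20],0],[[0,0,-25],0],[[0,0,-25],0],[[0,0,-25],0],[[0,0,-20],0]], grip=0.4)

```text
clock: 25.15
position: [0.5001, 0.1599, 0.1211]
eef_rot: [179.9, -0.0, 85.5]
force: [-0.1, 0.7, 0.0]
gripper_width: 0.601
grip_force: 0.0
```

Run:
```python
from h import *
plan((701.3,-80.5,90,86.8),(701.3,-80.5,15,86.8),start=(499.8,159.8,119.5,85.5))
```

```text
[[[-22, 22, 3], -0.0], [[-22, 22, 3], -0.0], [[-22, 22, 3], -0.0], [[-23, 22, 3], -0.0], [[-22, 22, 3], -0.0]]
[[[-23, 22, 3], -0.0], [[-22, 22, 3], -0.01], [[-23, 22, 3], -0.0], [[-23, 22, 3], -0.01], [[-23, 21, 2], -0.0]]
[[[0, 0, 15], -0.0], [[0, 0, 15], -0.0], [[0, 0, 15], -0.0], [[0, 0, 15], -0.0], [[0, 0, 16], -0.0]]
end [701.5 -80.9  14.5] 86.6
```

Request:
servo_tool(deltas=[[[-22,22,3],0],[[-22,22,3],0],[[-22,22,3],0],[[-23,22,3],0],[[-22,22,3],0]])

```text
clock: 25.65
position: [0.6013, 0.0395, 0.1042]
eef_rot: [180.0, -0.0, 85.5]
force: [0.1, 1.1, 0.2]
gripper_width: 0.601
grip_force: 0.0
```

Request:
servo_tool(deltas=[[[-23,22,3],0],[[-22,22,3],-0.01],[[-23,22,3],0],[[-23,22,3],-0.01],[[-23,21,2],0]])

```text
clock: 26.15
position: [0.702, -0.0818, 0.0898]
eef_rot: [-180.0, -0.0, 86.7]
force: [0.3, 0.4, -0.0]
gripper_width: 0.598
grip_force: 0.0
```

Request:
servo_tool(deltas=[[[0,0,15],0],[[0,0,15],0],[[0,0,15],0],[[0,0,15],0],[[0,0,15],0]])

```text
clock: 26.65
position: [0.7005, -0.0798, 0.0135]
eef_rot: [-179.9, -0.0, 86.7]
force: [0.6, 0.0, -0.2]
gripper_width: 0.598
grip_force: 0.0
```

Run:
```python
from h import *
o=robot.get_obs();print(o['position'],o['eef_rot'])
c=cap('side');W=cloud(c);R=W*1000
def box(x0,x1,y0,y1,z0,z1):
    m=(R[...,0]>x0)&(R[...,0]<x1)&(R[...,1]>y0)&(R[...,1]<y1)&(R[...,2]>z0)&(R[...,2]<z1)
    (x,y),(a,b),t=cv2.minAreaRect(R[m][:,:2].astype(np.float32)); return m.sum(),round(x,1),round(y,1),round(a,1),round(b,1),round(t,1),R[m].mean(0).round(1)
print('rung',box(470,530,105,215,27,35)); print('short',box(440,600,205,266,46,55)); print('long',box(400,590,55,120,46,55)); print('strap',box(670,735,-185,25,3.5,12))
```

```text
[ 0.70047287 -0.07976345  0.01348033] [-1.79924663e+02 -1.66220163e-02  8.67345692e+01]
rung (np.int64(295), 509.0, 156.5, 99.2, 49.3, 85.7, array([502.3, 161.1,  30.7]))
short (np.int64(535), 506.8, 236.7, 46.7, 123.9, 86.0, array([514.7, 235.8,  49.8]))
long (np.int64(684), 493.4, 88.0, 39.9, 153.2, 85.5, array([497.7,  87.7,  49.8]))
strap (np.int64(723), 702.2, -78.9, 190.0, 31.5, 86.7, array([703.8, -71.7,   6. ]))
```

Request:
servo_tool(deltas=[[[1,0,4],0],[[0,0,4],0],[[0,0,4],0],[[0,0,3],0],[[0,0,1],0]])

```text
clock: 27.2
position: [0.7015, -0.0798, -0.0007]
eef_rot: [180.0, 0.0, 86.7]
force: [0.9, -0.4, 0.8]
gripper_width: 0.6
grip_force: 0.0
```

Request:
servo_tool(deltas=[[[0,0,0],0],[[0,0,0],0],[[0,0,0],0],[[0,0,0],0],[[0,0,0],0]], grip=0.8)

```text
clock: 27.7
position: [0.7016, -0.0798, -0.0005]
eef_rot: [180.0, 0.0, 86.7]
force: [0.4, 0.1, -1.0]
gripper_width: 0.204
grip_force: 0.0
```

Request:
servo_tool(deltas=[[[0,0,0],0],[[0,0,0],0],[[0,0,0],0],[[0,0,0],0],[[0,0,0],0]])

```text
clock: 28.2
position: [0.7015, -0.0798, -0.0007]
eef_rot: [180.0, -0.0, 86.7]
force: [-0.6, -0.7, -0.2]
gripper_width: 0.198
grip_force: 0.0
```

It closed above the strap, so the fingertips ride higher than the TCP reading suggests. I'll check in the side picture.

Request:
servo_tool(deltas=[[[0,0,0],0],[[0,0,0],0],[[0,0,0],0],[[0,0,0],0],[[0,0,0],0]], grip=0.5)

```text
clock: 28.7
position: [0.7015, -0.0798, -0.0007]
eef_rot: [-180.0, 0.0, 86.7]
force: [1.4, -0.9, 0.7]
gripper_width: 0.496
grip_force: 0.0
```

Run:
```python
from h import *
c=cap('side');R=cloud(c)*1000
b=c['image'];cv2.imwrite('pics/s4.png',cv2.resize(b[165:265,140:270],(780,600),interpolation=cv2.INTER_CUBIC))
m=(abs(R[...,0]-701)<60)&(R[...,1]>-92)&(R[...,1]<-66)&(R[...,2]>9)&(R[...,2]<60)
s=R[m]; s=s[np.argsort(s[:,2])]; print(len(s),s[:25:2].round().tolist())
```

```text
64 [[680.0, -72.0, 31.0], [681.0, -74.0, 32.0], [681.0, -67.0, 33.0], [730.0, -70.0, 34.0], [734.0, -73.0, 35.0], [730.0, -72.0, 36.0], [724.0, -69.0, 37.0], [681.0, -69.0, 38.0], [734.0, -73.0, 39.0], [731.0, -69.0, 39.0], [736.0, -79.0, 40.0], [733.0, -73.0, 41.0], [681.0, -71.0, 42.0]]
```

View pics/s4.png

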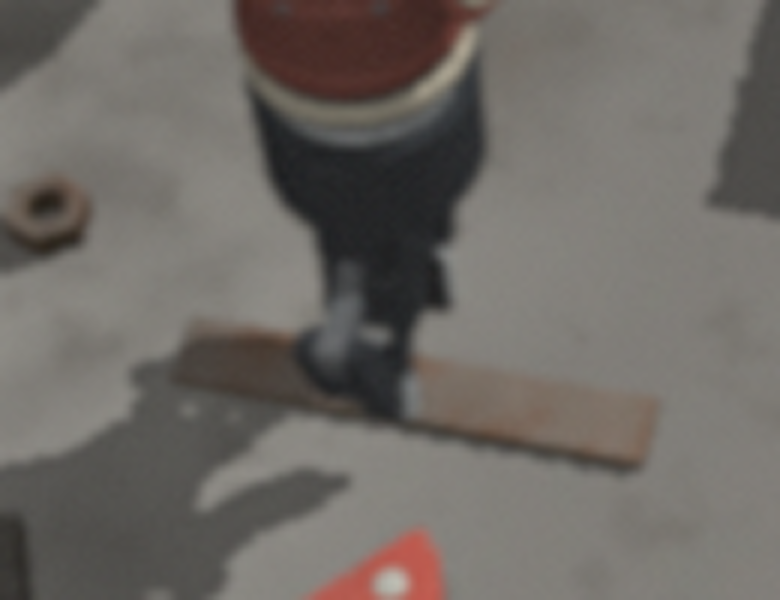

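The tips stand near z≈28 mm while the TCP reads −1, so the pads sit about 22 mm higher than expected. I'm descending further in small, force-watched steps.

Request:
servo_tool(deltas=[[[0,0,4],0],[[0,0,3],0],[[0,0,3],0],[[0,0,2],0],[[0,0,2],0]])

```text
clock: 29.25
position: [0.7013, -0.0798, -0.0151]
eef_rot: [-180.0, -0.0, 86.7]
force: [0.3, -0.5, -0.5]
gripper_width: 0.496
grip_force: 0.0
```

Run:
```python
from h import *
c=cap('side');R=cloud(c)*1000;o=robot.get_obs();print(o['position'],o['force'])
m=(abs(R[...,0]-701)<60)&(R[...,1]>-92)&(R[...,1]<-66)&(R[...,2]>9)&(R[...,2]<60)
s=R[m]; s=s[np.argsort(s[:,2])]; print(len(s),s[:16:2].round().tolist())
```

```text
[ 0.70112949 -0.07971884 -0.01539959] [-0.67100278 -0.23796331  0.05897127]
81 [[729.0, -74.0, 13.0], [681.0, -70.0, 16.0], [679.0, -73.0, 17.0], [682.0, -68.0, 18.0], [729.0, -69.0, 19.0], [682.0, -74.0, 21.0], [679.0, -75.0, 21.0], [679.0, -70.0, 21.0]]
```

Request:
servo_tool(deltas=[[[0,0,2],0],[[0,0,2],0],[[0,0,2],0],[[0,0,1],0],[[0,0,0],0]])

```text
clock: 29.8
position: [0.7013, -0.0797, -0.022]
eef_rot: [-180.0, -0.0, 86.7]
force: [0.3, 0.3, -0.8]
gripper_width: 0.501
grip_force: 0.0
```

Request:
servo_tool(deltas=[[[0,0,1],0],[[0,0,1],0],[[0,0,1],0],[[0,0,0],0],[[0,0,0],0]])

```text
clock: 30.3
position: [0.7014, -0.0798, -0.0247]
eef_rot: [-180.0, 0.0, 86.7]
force: [-0.4, 0.3, -0.5]
gripper_width: 0.502
grip_force: 0.0
```

Request:
servo_tool(deltas=[[[0,0,0],0],[[0,0,0],0],[[0,0,0],0],[[0,0,0],0],[[0,0,0],0]], grip=0.85)

```text
clock: 30.8
position: [0.7016, -0.0798, -0.0242]
eef_rot: [180.0, 0.0, 86.7]
force: [-2.8, 0.6, 4.3]
gripper_width: 0.317
grip_force: 59.2
```

Strap gripped. Lift and carry.

Request:
servo_tool(deltas=[[[0,0,-5],0],[[0,0,-15],0],[[0,0,-25],0],[[0,0,-25],0],[[0,0,-25],0]])

```text
clock: 31.3
position: [0.7013, -0.0797, 0.0715]
eef_rot: [180.0, -0.0, 86.7]
force: [0.3, -0.4, -2.6]
gripper_width: 0.312
grip_force: 59.4
```

Run:
```python
from h import *
plan((499.8,159.8,75,85.5),(499.8,159.8,34,85.5),start=(701.5,-79.8,71,86.7))
```

```text
[[[23, -22, 0], 0.0], [[23, -21, 0], 0.0], [[23, -22, 0], 0.0], [[23, -21, -1], 0.0], [[23, -22, 0], 0.0]]
[[[23, -21, -1], 0.0], [[22, -22, 0], 0.01], [[22, -22, -1], 0.0], [[22, -21, 0], 0.01], [[23, -22, -1], 0.0]]
[[[0, 0, 8], 0.0], [[0, 0, 8], 0.0], [[0, 0, 8], 0.0], [[0, 0, 8], 0.0], [[0, 0, 9], 0.0]]
end [499.9 160.1  34. ] 85.6
```

Request:
servo_tool(deltas=[[[23,-22,0],0],[[23,-21,0],0],[[23,-22,0],0],[[23,-21,-1],0],[[23,-22,0],0]])

```text
clock: 31.8
position: [0.5996, 0.0421, 0.0719]
eef_rot: [179.9, -0.0, 86.7]
force: [-0.1, -0.1, -1.9]
gripper_width: 0.312
grip_force: 59.5
```

Request:
servo_tool(deltas=[[[23,-21,-1],0],[[22,-22,0],0.01],[[22,-22,-1],0],[[22,-21,0],0.01],[[23,-22,-1],0]])

```text
clock: 32.3
position: [0.499, 0.1609, 0.0748]
eef_rot: [180.0, -0.0, 85.5]
force: [0.4, -0.1, -1.9]
gripper_width: 0.311
grip_force: 59.5
```

Request:
servo_tool(deltas=[[[0,0,8],0],[[0,0,8],0],[[0,0,8],0],[[0,0,8],0],[[0,0,9],0]])

```text
clock: 32.8
position: [0.5003, 0.1595, 0.0324]
eef_rot: [-180.0, 0.0, 85.5]
force: [-0.6, -0.2, -2.0]
gripper_width: 0.313
grip_force: 59.6
```

Request:
servo_tool(deltas=[[[0,0,2],0],[[0,0,2],0],[[0,0,1],0],[[0,0,1],0],[[0,0,0],0]])

```text
clock: 33.3
position: [0.5002, 0.1602, 0.0275]
eef_rot: [180.0, -0.0, 85.5]
force: [-0.1, 0.5, -2.9]
gripper_width: 0.316
grip_force: 59.6
```

Request:
servo_tool(deltas=[[[0,0,0.5],0],[[0,0,0.5],0],[[0,0,0.5],0],[[0,0,0.5],0],[[0,0,0],0]])

```text
clock: 33.8
position: [0.5, 0.1602, 0.0258]
eef_rot: [-180.0, 0.0, 85.5]
force: [-2.2, 0.1, 0.9]
gripper_width: 0.312
grip_force: 60.3
```

Request:
servo_tool(deltas=[[[0,0,0],0],[[0,0,0],0],[[0,0,0],0],[[0,0,0],0],[[0,0,0],0]], grip=0.4)

```text
clock: 34.3
position: [0.5001, 0.1602, 0.0254]
eef_rot: [180.0, -0.0, 85.5]
force: [-0.5, 0.7, 0.7]
gripper_width: 0.601
grip_force: 0.0
```

Request:
servo_tool(deltas=[[[0,0,-10],0],[[0,0,-20],0],[[0,0,-20],0],[[0,0,-20],0],[[0,0,-20],0]], grip=0.3)

```text
clock: 34.8
position: [0.5001, 0.1602, 0.117]
eef_rot: [179.9, -0.0, 85.5]
force: [-1.0, 1.1, -0.0]
gripper_width: 0.703
grip_force: 0.0
```

Run:
```python
from h import *
plan((436,-40.3,90,69.7),start=(500,160,115.5,85.5))
c=cap('side');R=cloud(c)*1000
m=(R[...,0]>415)&(R[...,0]<460)&(R[...,1]>-65)&(R[...,1]<-15)&(R[...,2]>13)&(R[...,2]<24)
print(m.sum(),cv2.minEnclosingCircle(R[m][:,:2].astype(np.float32)),R[m].mean(0),cv2.minAreaRect(R[m][:,:2].astype(np.float32)))
```

```text
[[[-41, -10, 5], 0.06], [[-41, -7, 5], 0.05], [[-42, -5, 5], 0.06], [[-42, -2, 5], 0.05], [[-42, -1, 6], 0.06]]
end [435.9 -40.1  89.5] 69.5
104 ((435.5525817871094, -38.564823150634766), 20.390127182006836) [437.98783581 -38.04679817  17.16307858] ((435.53314208984375, -38.414207458496094), (40.415061950683594, 33.05083465576172), 8.624807357788086)
```

Request:
servo_tool(deltas=[[[-41,-10,5],0.06],[[-41,-7,5],0.05],[[-42,-5,5],0.06],[[-42,-2,5],0.05],[[-42,-1,6],0.06]])

```text
clock: 35.35
position: [0.4355, -0.0414, 0.0895]
eef_rot: [179.9, -0.0, 69.4]
force: [-0.4, -0.4, 0.6]
gripper_width: 0.701
grip_force: 0.0
```

Request:
servo_tool(deltas=[[[0,0,0],0],[[0,0,20],0],[[0,0,20],0],[[0,0,20],0],[[0,0,18],0]])

```text
clock: 35.85
position: [0.4361, -0.0395, 0.0106]
eef_rot: [180.0, -0.0, 69.5]
force: [-1.1, 0.1, -0.1]
gripper_width: 0.698
grip_force: 0.0
```

Run:
```python
from h import *
b=cap('wrist')['image']; t=cap('top');
cv2.imwrite('pics/w5.png',np.hstack([cv2.resize(b,(400,300)),cv2.resize(t['image'][195:300,120:260],(400,300))]))
R=cloud(t)*1000
def box(x0,x1,y0,y1,z0,z1):
    m=(R[...,0]>x0)&(R[...,0]<x1)&(R[...,1]>y0)&(R[...,1]<y1)&(R[...,2]>z0)&(R[...,2]<z1)
    (x,y),(a,b),q=cv2.minAreaRect(R[m][:,:2].astype(np.float32)); return m.sum(),round(x,1),round(y,1),round(a,1),round(b,1),round(q,1),R[m].mean(0).round(1)
print(box(470,530,110,212,53,62))
```

```text
(np.int64(737), 500.5, 160.8, 103.8, 30.2, 85.6, array([500.6, 160.9,  56.1]))
```

View pics/w5.png

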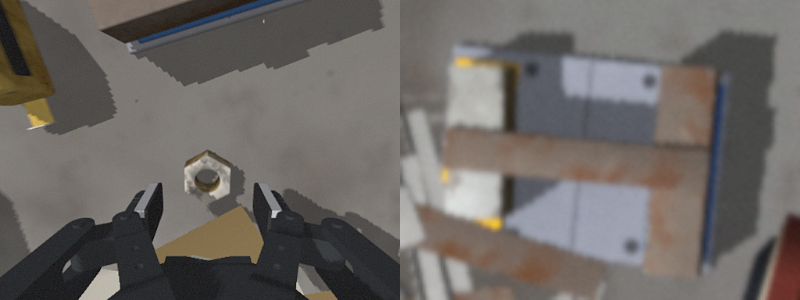

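The strap spans both rails (top at z 56) and the nut's flats at (207,175) face the fingers. Now descending onto the nut.

Request:
servo_tool(deltas=[[[0,0,6],0],[[0,0,6],0],[[0,0,6],0],[[0,0,6],0],[[0,0,4],0]])

```text
clock: 36.45
position: [0.4358, -0.0399, -0.0171]
eef_rot: [-180.0, 0.0, 69.5]
force: [-0.3, 0.1, -0.6]
gripper_width: 0.701
grip_force: 0.0
```

Request:
servo_tool(deltas=[[[0,0,0],0],[[0,0,0],0],[[0,0,0],0],[[0,0,0],0],[[0,0,0],0]], grip=0.8)

```text
clock: 36.95
position: [0.4363, -0.0401, -0.0164]
eef_rot: [180.0, -0.0, 69.5]
force: [0.1, 0.2, 0.7]
gripper_width: 0.398
grip_force: 59.8
```

Request:
servo_tool(deltas=[[[0,0,0],0],[[0,0,-10],0],[[0,0,-30],0],[[0,0,-40],0],[[0,0,-40],0]])

```text
clock: 37.45
position: [0.435, -0.0397, 0.1045]
eef_rot: [-179.9, 0.0, 69.5]
force: [0.8, -0.3, -0.9]
gripper_width: 0.395
grip_force: 60.0
```

Run:
```python
from h import *
plan((500.5,160.8,100,85.5),(500.5,160.8,44,85.5),start=(436,-39.8,102,69.5))
```

```text
[[[42, -2, 0], -0.06], [[42, 1, 0], -0.05], [[42, 3, 1], -0.06], [[42, 5, 0], -0.05], [[42, 7, 1], -0.06]]
[[[0, 0, 11], 0.0], [[0, 0, 11], 0.0], [[0, 0, 11], 0.0], [[0, 0, 12], 0.0], [[0, 0, 11], 0.0]]
end [500.8 161.   44. ] 85.5
```

Request:
servo_tool(deltas=[[[42,-2,0],-0.06],[[42,1,0],-0.05],[[42,3,1],-0.06],[[42,5,0],-0.05],[[42,7,1],-0.06]])

```text
clock: 37.95
position: [0.501, 0.1626, 0.102]
eef_rot: [180.0, -0.0, 85.7]
force: [0.9, 0.1, -0.4]
gripper_width: 0.395
grip_force: 60.0
```

Request:
servo_tool(deltas=[[[0,0,11],0],[[0,0,11],0],[[0,0,11],0],[[0,0,11],0],[[0,0,11],0]])

```text
clock: 38.45
position: [0.5003, 0.1598, 0.0451]
eef_rot: [-180.0, 0.0, 85.4]
force: [-0.1, 0.7, -0.2]
gripper_width: 0.397
grip_force: 60.0
```

Request:
servo_tool(deltas=[[[0,0,0],0],[[0,0,0],0],[[0,0,0],0],[[0,0,0],0],[[0,0,0],0]])

```text
clock: 38.95
position: [0.5012, 0.1609, 0.0469]
eef_rot: [179.9, -0.0, 85.5]
force: [-0.7, -0.1, -0.8]
gripper_width: 0.393
grip_force: 60.0
```

Request:
servo_tool(deltas=[[[0,0,3],0],[[0,0,2],0],[[0,0,1],0],[[0,0,1],0],[[0,0,0],0]])

```text
clock: 39.45
position: [0.5006, 0.1609, 0.0396]
eef_rot: [-180.0, 0.0, 85.5]
force: [-2.0, -0.2, 2.5]
gripper_width: 0.397
grip_force: 60.4
```

Request:
servo_tool(deltas=[[[0,0,0.5],0],[[0,0,0],0],[[0,0,0],0],[[0,0,0],0],[[0,0,0],0]])

```text
clock: 39.95
position: [0.5006, 0.1609, 0.0395]
eef_rot: [-180.0, 0.0, 85.5]
force: [-2.7, -0.5, 5.4]
gripper_width: 0.399
grip_force: 60.8
```

Request:
servo_tool(deltas=[[[0,0,0],0],[[0,0,0],0],[[0,0,0],0],[[0,0,0],0],[[0,0,0],0]], grip=0.35)

```text
clock: 40.45
position: [0.5007, 0.1608, 0.0387]
eef_rot: [-180.0, -0.0, 85.5]
force: [0.3, 0.5, 0.2]
gripper_width: 0.651
grip_force: 0.0
```

Request:
servo_tool(deltas=[[[0,0,-10],0],[[0,0,-20],0],[[0,0,-30],0],[[0,0,-30],0],[[0,0,-30],0]])

```text
clock: 40.95
position: [0.5008, 0.1609, 0.1608]
eef_rot: [180.0, -0.0, 85.5]
force: [0.4, 0.6, -0.3]
gripper_width: 0.65
grip_force: 0.0
```

Request:
servo_tool(deltas=[[[-40,10,-5],0],[[-40,10,0],0],[[-40,10,0],0],[[-40,10,0],0],[[-40,10,0],0]])

```text
clock: 41.45
position: [0.5353, -0.0441, 0.1649]
eef_rot: [179.9, 0.0, 85.5]
force: [0.1, 1.1, 0.8]
gripper_width: 0.654
grip_force: 0.0
```

Run:
```python
from h import *
for n in('top','side'):
    c=cap(n);R=cloud(c)*1000
    def box(x0,x1,y0,y1,z0,z1):
        m=(R[...,0]>x0)&(R[...,0]<x1)&(R[...,1]>y0)&(R[...,1]<y1)&(R[...,2]>z0)&(R[...,2]<z1)
        (x,y),(a,b),q=cv2.minAreaRect(R[m][:,:2].astype(np.float32)); return [int(m.sum())]+[round(v,1) for v in(x,y,a,b,q)]+[R[m].mean(0).round(1).tolist()]
    print(n,'nut',box(470,530,130,190,68,80)); print('strap',box(470,530,108,213,53,60),box(470,530,60,262,53,60)); print('short',box(440,600,205,264,46,52.5)); print('long',box(400,590,55,120,46,52.5))
    print('rung',box(470,530,113,212,28,34)); print('small',box(620,670,-270,-220,10,22))
    im=c['image']; k=im[195:300,120:260] if n=='top' else im[140:220,260:380]
    globals()[n]=cv2.resize(k,(400,300),interpolation=cv2.INTER_CUBIC)
cv2.imwrite('pics/fin.png',np.hstack([top,side]))
```

```text
top nut [225, 501.2, 160.0, 36.2, 39.8, 56.4, [501.4, 159.6, 73.9]]
strap [548, 501.5, 160.1, 105.6, 31.7, 85.6, [500.4, 159.2, 56.2]] [1171, 499.0, 159.3, 190.0, 58.3, 89.2, [500.4, 158.9, 56.2]]
short [703, 512.3, 232.8, 108.5, 42.4, 0.4, [515.7, 233.2, 50.0]]
long [1083, 493.5, 90.7, 51.4, 150.2, 85.5, [492.0, 86.3, 50.0]]
rung [0, 0.0, 0.0, 0.0, 0.0, 0.0, [nan, nan, nan]]
small [139, 644.5, -244.6, 32.4, 29.9, 12.3, [644.1, -244.7, 15.9]]
side nut [135, 502.0, 161.7, 37.2, 38.4, 54.4, [503.7, 161.7, 72.9]]
strap [283, 503.0, 160.3, 105.3, 35.7, 84.7, [503.6, 159.6, 55.8]] [603, 499.1, 161.2, 189.6, 43.2, 86.5, [502.8, 162.0, 55.8]]
short [369, 513.1, 231.4, 110.8, 48.4, 0.4, [519.4, 235.3, 49.8]]
long [529, 494.2, 93.5, 53.9, 151.3, 86.8, [499.7, 87.7, 49.9]]
rung [188, 506.0, 161.4, 89.6, 18.5, 86.3, [506.8, 162.3, 30.8]]
small [105, 645.3, -242.4, 33.7, 29.7, 61.8, [646.3, -242.7, 15.1]]<stdin>:6: RuntimeWarning: Mean of empty slice.
  ret = um.true_divide(
```

View pics/fin.png

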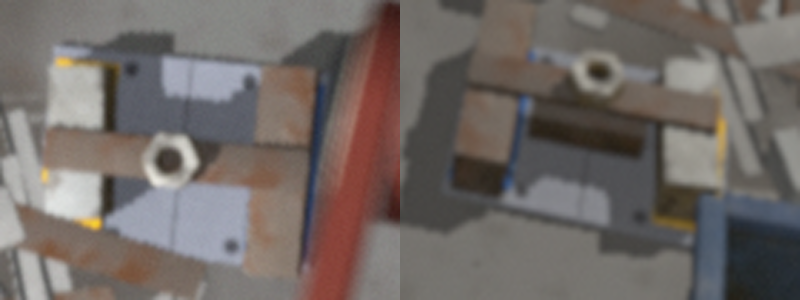

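The stack stands as intended: the nut is on the strap middle, the strap is over the rung on both rails, and all top heights are right (50, 56 and 74 mm). The small nut hasn't moved. The short rail is about 9–10 mm off pad centre, under the 13 mm limit. Handing in.

Request:
servo_tool(deltas=[[[0,0,0],0],[[0,0,0],0],[[0,0,0],0],[[0,0,0],0],[[0,0,0],0]])

```text
clock: 42.05
position: [0.5349, -0.0416, 0.1638]
eef_rot: [180.0, -0.0, 85.6]
force: [-1.2, -0.1, 0.5]
gripper_width: 0.65
grip_force: 0.0
```

```bash
python3 -c "
from plant import robot
print(robot.sign_off())"
```

```text
the job is handed in; nothing more can be done
None
```

The frame is dry-fitted and handed in at about 42 s; sign-off returned no verdict, but my last camera measurements put everything within tolerance, tightest being the short rail, set 9–10 mm off its pad centre (limit 13 mm) to clear overhanging scrap.

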